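# Hold a sample slide flush on the sloped reader stage

## Robot

A 7-joint arm with a two-finger parallel gripper is mounted at the origin on the work surface. World frame = base frame: x ahead of the robot, y to its left, z up, the work surface at z = 0. Lengths are in m, angles in rad, forces in N, time in s.
With the tool pointing down it reaches from about 0.35 to 0.9 m from the base axis. Payload 8.1 kg.
Tool frame: the origin (TCP) lies at the very end of the fingers, on their centre line; the grasp point (between the pads) lies 19 mm behind it (arm.tcp_to_grasp is the z of the grasp point in the tool frame, in m); z points along the fingers, y is the line along which they close (so a half turn about z gives the same grasp; the last joint's range is limited). The gripper opens to 92 mm and grips with 3 to 60 N. Pads are 19 mm wide; open, the fingers measure 130 mm over their backs; the gripper's body (75 mm by 190 mm) begins 47 mm behind the grasp point.
Start: joints at [1.141, 0.434, 0.025, 1.573, -0.012, 1.134, -0.075], TCP at [0.201, -0.592, 0.227] pointing down, gripper open.
Joint ranges: [-2.62, 2.62], [-0.44, 2.09], [-1.27, 1.32], [0.08, 2.57], [-1.32, 4.46], [0.12, 2], [-2.74, 2.74]. Speed limits (rad/s): [2.22, 2.22, 3.01, 3.01, 3.14, 3.14, 3.14].

## Interface

Orientations are given as a rotation vector (axis times angle).
In Python, from cell import readout, vision, sign_off, arm gives the robot as it stands. The module is installed in compiled form; this text tells all that it offers.
- The arm moves only by the shell command python3 -m creep 'ROWS' [FORCE]. ROWS is JSON, a list of rows, each a list of 5 numbers: the shift along the tool's x, y, z in units of 4 cm (1.0 is 4 cm), then the turn about the tool's z in units of 4 degrees (1.0 is 4 degrees), then the opening, from 0 (shut) to 1 (fully open). A call has 1 to 12 rows; each row shifts and turns the commanded pose from where the row before left it, along the tool's axes as they then stand; what a row does not reach is not made up. A row lasts 1/8 s, in which the tool goes at most 62.5 mm and 10.7 degrees, less where a joint would pass 70% of its speed; a pose out of reach is approached as far as the arm can. A call with a number of a shift or a turn outside -1 to 1 is refused whole. A call with a gripper value outside its range is refused whole. The fingers move at their own pace and stop on an object; FORCE is the grip in N (left out, the last holds). Time passes only in rows, so rows that do not move let the fingers close. It gives the time, the measured TCP pose, the force, the opening and the grip force at its end, in the units of the state.
- readout.observe(): the state, without advancing time (a new reading comes with each control period).
- vision.get_image(name): name is "scene" or "top" or "wrist"; returns a dict with "pixels" (480x640x3 uint8, blue, green, red), "z_map" (480x640 float32, m along the optical axis (not along the pixel's ray), 0 where there is no reading), "camera_matrix" (3x3 intrinsics, pixels), "k1" (the pictures are not rectified: a ray, as slopes to the right and down, at radius r is drawn at 1 + k1 r^2 times it, then the intrinsics apply), "position" and "rotation" of the camera in the world. Camera axes: x right, y up, looking along -z (the intrinsics and any distortion apply to the point x, -y, -z); pixel columns grow to the right and rows downward; lengths in m; the calibration is good to about 2 mm. A picture is of the moment at which its call begins.
- sign_off(): hands the job in; it is judged then, once.
The state is a dict: "clock": time; "joints": joint angles; "dq": joint speeds; "joint_efforts": joint torques, N m; "position": TCP position; "ee_rot": TCP orientation; "force": force on the tool from outside, world axes, zero at the start; "ft_torque": the same for the moment, N m; "width": opening from 0.0 (shut) to 1.0 (fully open); "gripper_force": force on a finger pad.
Only numpy, scipy, OpenCV 4.12 (cv2) and the standard library are available. Lean on these libraries where they do the work, as an engineer would, in place of code of your own. Each camera call takes 0.05 s, during which the arm holds its last target. There are 200 camera calls.

## Task

Turn the clamp knob on the dock a quarter turn clockwise so its tongue swings off the sample slide, then lift the slide out by its upright grip. Tilt it to match the slope of the reader stage and gently press its flat underside flush onto the platen, centred and squared up lengthwise with it, so that the sprung platen sinks part of the way but not to its stop. Finish while holding it there: keep the grip and the light push, do not let go, and leave the other labware where it stands.

Things in the scene. Friction and masses are not known exactly. Their poses are not given: they have to be found in the camera images.
- dock: Fixed low dark steel dock plate, 180 x 90 mm, 10 mm thick, lying on the bench. Origin: bench level under the centre of the slide's seat; z up; x runs along the plate from the seat towards the clamp. The plate reaches 55 mm to -x and 125 mm to +x of the origin. Low lips, 4 mm high, stand round the seat with about 2 mm play; the slide lifts straight up out of it.
- clamp (a joint): Turn of the dock's clamp knob about its vertical axis, rad. 0: the steel tongue points at the seat (dock -x) and lies over the slide's edge; it grows as the knob turns clockwise seen from above, to a stop at 1.6 (tongue pointing to dock +y). It starts at 0 to 0.25; from about 0.9 on the slide is free, a full quarter turn is about 1.5. Friction about 0.05 N m holds it where it is left.
- clamp_grip (a point): Gripping point of the clamp knob, on its axis, 85 mm from the dock's origin along dock x, 51.5 mm above the bench. The grip is an upright grey plastic bar 36 mm long, 12 mm wide, from 32 to 62 mm above the bench, below it a hub of 12 mm radius. The point turns with the knob: its x axis lies along the bar's length, the tongue (58 mm long from the axis, 12 mm wide, 16.5 to 22.5 mm above the bench) points to its -x, z up.
- slide: Loose sample slide, about 0.08 to 0.15 kg: an aluminium plate 80 (x) x 56 (y) x 5 mm with an upright white grip bar in the middle of its top, 30 mm along x, 12 mm along y, up to 45 mm above the underside (to be taken across its 12 mm width). Origin: centre of the flat underside; z out of the top, along the grip. The plate's +x edge is the one under the tongue. It starts lying in the dock, underside 10 mm above the bench, its x along dock x.
- stage: Fixed reader stage: grey foot 130 x 130 x 14 mm with two cheeks (at y = +-55 mm, tops 95 mm above the bench) that carry a tilting tray (96 x 90 x 10 mm) between them, pivoting about the line along stage y 75 mm above the bench. Origin: centre of the foot's underside; the raised edge of the slope is at its +x, the low edge at -x.
- tray (a joint): Slope of the tray and platen, rad: 0 level, growing as the +x edge rises (the face then looks up and to stage -x). Set somewhere from 0.3 to 0.62 at the start on a very stiff friction hinge; it does not give under any light push.
- platen (a joint): How far the sprung platen is pushed in along its own normal, m: 0 out, stop at 0.012. It starts to sink at about 1.3 N of push (2 N spring preload less its own weight) and takes a further 0.8 N per mm.
- platen_face (a point): Centre of the platen's upper face (dark steel rectangle, 84 mm along x by 60 mm along y, with a round glass window), the sloped face to lie flush on; 25 mm over the pivot line, measured square to the slope, when out. x runs up the slope, y level, z is the normal out of the face. It sinks with the platen. There is no ledge or clip on it.
- vessel_a: White digestion vessel, 42 mm diameter, 115 mm tall, stands upright on the bench; origin: centre of its underside. Leave alone.
- vessel_b: Second such vessel. Leave alone.
- cap_a: White vessel cap, 44 mm diameter, 32 mm tall; origin: centre of its underside. Leave alone.
- cap_b: Second such cap. Leave alone.
- jar: Amber glass jar with cap, 48 mm diameter, 55 mm tall; origin: centre of its underside. Leave alone.
- spatula: Spatula lying on the bench, 170 mm long. Leave alone.
- beaker: Small glass beaker, 60 mm diameter, 80 mm tall; origin: centre of its underside. Leave alone.
There are look-alikes about, which are no part of the job. Of the things shaped like the dock, the steel one is meant.

How it is judged:
By the outcome, as a careful person would: the job done as asked, in the order asked, and still so for the second after the job is handed in, while the arm keeps its last pose, push and grip.
It also fails if it takes over 51 s, if anything falls off the work surface, if the arm or the gripper's body presses on something with over 40 N, if the wrist force passes 120 N, or if a joint passes its speed limit or range.

## Working session

There is one attempt and no reset: what is moved stays moved. The work goes in short steps, Python scripts to look and compute and a shell command to move; the robot and the scene stay as the last step left them, time stands still between calls to the robot, and variables do not carry over. Pictures are saved under pics/ and viewed, at most 12 in all, crops included, and the job is handed in when it is done.

```bash
mkdir -p pics; cat > h.py <<'E'
import numpy as np, cv2
from cell import readout, vision, arm
def grab(n):
    d=vision.get_image(n); np.savez(f'{n}.npz',**d); return d
def load(n): return dict(np.load(f'{n}.npz'))
def rays(d,px):
    px=np.asarray(px,float).reshape(-1,2); K=np.array(d['camera_matrix']); k1=float(d['k1'])
    s=np.c_[(px[:,0]-K[0,2])/K[0,0],(px[:,1]-K[1,2])/K[1,1]]; u=s.copy()
    for _ in range(20): u=s/(1+k1*(u**2).sum(1,keepdims=True))
    return np.c_[u[:,0],-u[:,1],-np.ones(len(u))]
def cast(d,px,z):      # onto plane z
    r=rays(d,px)@np.array(d['rotation']).T; p=np.array(d['position'])
    return p+r*((z-p[2])/r[:,2])[:,None]
def depth_pts(d,px):
    px=np.asarray(px,int).reshape(-1,2); r=rays(d,px); z=d['z_map'][px[:,1],px[:,0]]
    return (r*z[:,None])@np.array(d['rotation']).T+np.array(d['position'])
def proj(d,P):
    c=(np.asarray(P,float).reshape(-1,3)-np.array(d['position']))@np.array(d['rotation'])
    u=np.c_[c[:,0],-c[:,1]]/-c[:,2:]; u*=1+float(d['k1'])*(u**2).sum(1,keepdims=True)
    K=np.array(d['camera_matrix']); return u*[K[0,0],K[1,1]]+[K[0,2],K[1,2]]
E
python3 - <<'E'
from h import *
for n in('scene','top'):
    d=grab(n); cv2.imwrite(f'pics/{n}0.png',d['pixels']); print(n,d['position'],d['rotation'],d['camera_matrix'],d['k1'])
s=readout.observe(); print(s); print(arm.tcp_to_grasp)
E
```

```text
scene [1.45901893 0.41225134 0.94444936] [0.5272493  0.82633764 1.81305094] [[462.43678065   0.         325.90897555]
 [  0.         462.43678065 239.97020396]
 [  0.           0.           1.        ]] -0.06733354532274162
top [0.46191184 0.05903128 1.14692112] [ 0.07714378 -0.12837122 -1.57946702] [[496.51214506   0.         310.89984314]
 [  0.         496.51214506 241.91051185]
 [  0.           0.           1.        ]] 0.012701645731239912
{'clock': 0.1, 'joints': array([ 1.14139155,  0.43514891,  0.02494288,  1.5739858 , -0.01158712,
        1.13400642, -0.07509747]), 'dq': array([-0.00371124, -0.00080949, -0.00052376, -0.00301872,  0.00136027,
       -0.00023248, -0.00075172]), 'joint_efforts': array([ 2.79071188e-03, -6.69133759e+01,  9.87776220e-01, -3.15147114e+01,
       -6.05626381e-02,  3.73826211e-02,  4.52691052e-05]), 'position': array([ 0.2004547 , -0.59150486,  0.22603369]), 'ee_rot': array([-3.09841276e+00, -5.10789642e-01,  5.53178112e-04]), 'force': array([ 0.65936168, -0.35028735,  0.4212385 ]), 'ft_torque': array([-0.04233083,  0.00575567,  0.00547158]), 'gripper_force': 0.0, 'width': 0.9984243888980505}
-0.0188
```

```bash
sed -i "s/np.savez(f'{n}.npz',\*\*d); return d/d['rotation']=cv2.Rodrigues(np.array(d['rotation'],float))[0]; np.savez(f'{n}.npz',**d); return d/" h.py
python3 - <<'E'
from h import *
for n in('scene','top'):
    d=load(n); d['rotation']=cv2.Rodrigues(d['rotation'])[0]; np.savez(f'{n}.npz',**d)
E
```

```text
(no output)
```

View pics/top0.png

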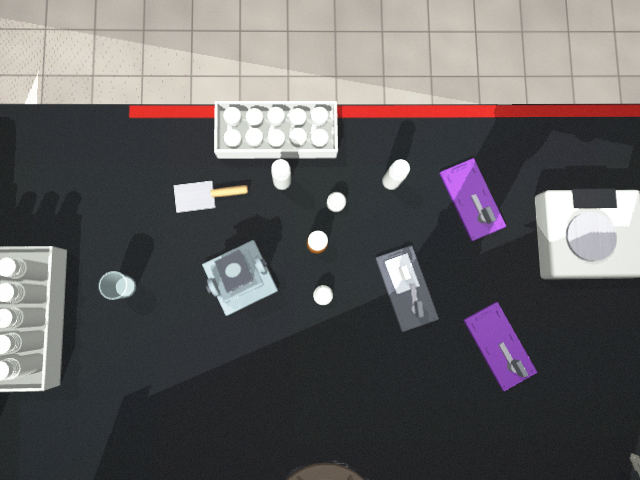

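View pics/scene0.png

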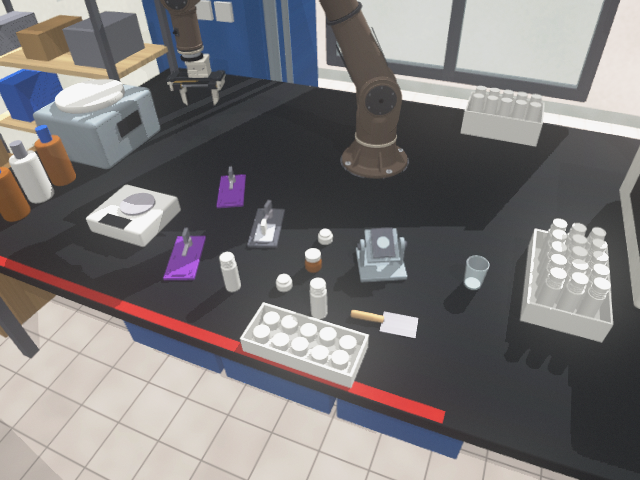

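```bash
cat > m.py <<'E'
from h import *
def region(d,x0,x1,y0,y1):
    g=np.mgrid[y0:y1,x0:x1]; px=np.c_[g[1].ravel(),g[0].ravel()]
    px=px[d['z_map'][px[:,1],px[:,0]]>0]
    return px,depth_pts(d,px)
def rect(P,name):
    (c,s,a)=cv2.minAreaRect((P[:,:2]*1000).astype(np.float32)); print(name,len(P),np.round(c,1),np.round(s,1),round(a,1),'z',np.round(np.median(P[:,2])*1000,1))
E
python3 - <<'E'
from m import *
d=load('top')
px,P=region(d,360,450,230,345)
b=P[(P[:,2]<0.004)]; print('bench z',np.median(b[:,2]),b[:,2].std())
z=P[:,2]*1000
print(np.histogram(z,bins=np.arange(-6,80,4)))
rect(P[(z>6)&(z<90)],'dock')
sel=(z>52); 
for q in (P[sel],): rect(q,'high'); print(np.round(q[:,:2].mean(0)*1000))
px2,Q=region(d,190,290,230,325); zq=Q[:,2]*1000
print(np.histogram(zq,bins=np.arange(-6,130,6)))
rect(Q[zq>7],'stage')
E
python3 - <<'E'
from m import *
d=load('top'); im=d['pixels']
a=cv2.resize(im[235:345,355:455],None,fx=4,fy=4,interpolation=cv2.INTER_CUBIC)
b=cv2.resize(im[230:340,190:290],None,fx=4,fy=4,interpolation=cv2.INTER_CUBIC)
cv2.imwrite('pics/crop1.png',np.hstack([a,b]))
E
```

```text
bench z -0.00014692655095127627 0.0020422667248175186
(array([1358, 4572, 1304,  936, 1147,  495,  100,   75,   17,   22,   10,
         12,   15,   12,   34,   51,   46,   52,    7,    0,    0]), array([-6, -2,  2,  6, 10, 14, 18, 22, 26, 30, 34, 38, 42, 46, 50, 54, 58,
       62, 66, 70, 74, 78]))
dock 3031 [ 514.  -193.1] [188.7 251.6] 80.9 z 11.7
high 172 [ 495.5 -200.3] [117.3  17.4] 16.8 z 60.2
[ 487. -201.]
(array([3224, 2867,  268,  988,   36,    3,    1,    6,    6,   10,   32,
         68,   81,  104,  251,  280,  397,  405,  161,  196,   64,    0]), array([ -6,   0,   6,  12,  18,  24,  30,  36,  42,  48,  54,  60,  66,
        72,  78,  84,  90,  96, 102, 108, 114, 120, 126]))
stage 3340 [529.6 173.5] [145.9 154.7] 25.3 z 80.6
```

View pics/crop1.png

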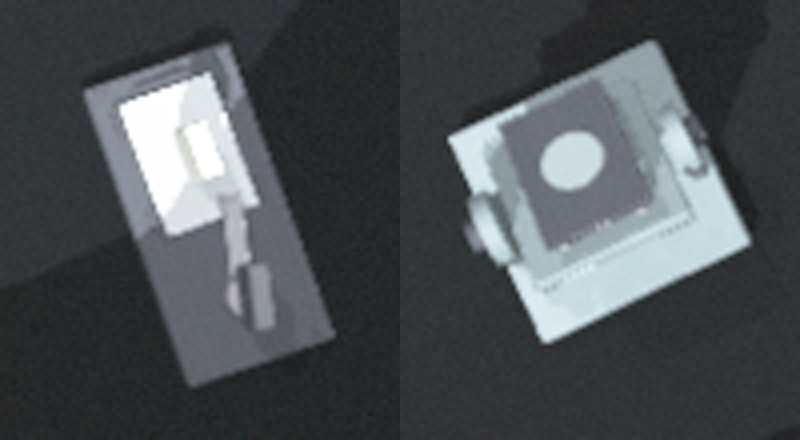

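```bash
python3 - <<'E'
from m import *
d=load('top')
c=lambda L,o,z: cast(d,np.array(L)/4+o,z)*1000
D=c([(85,90),(228,42),(335,335),(190,387)],(355,235),.010); S=c([(48,137),(253,40),(350,240),(147,342)],(190,230),.014)
for n,Q in(('dock',D),('stage',S)):
    e=np.roll(Q,-1,0)-Q; print(n,np.round(Q[:,:2],1).tolist(),'mean',Q.mean(0).round(1),'len',np.linalg.norm(e,axis=1).round(1),'ang',np.degrees(np.arctan2(e[:,1],e[:,0])).round(1))
print('knob',c([(260,297)],(355,235),.062),'slidegrip',c([(203,150)],(355,235),.055))
print('knob bar ends',c([(250,268),(268,326)],(355,235),.062))
# platen plane: dark pixels within quad, both cams
poly=(np.array([(110,125),(200,85),(245,180),(155,238)])/4+(190,230)).astype(np.int32)
m=np.zeros((480,640),np.uint8); cv2.fillPoly(m,[poly],1)
w=(np.array([(172,160)])/4+(190,230))
ys,xs=np.nonzero(m); px=np.c_[xs,ys]
px=px[(np.linalg.norm(px-w,axis=1)>10)&(d['z_map'][ys,xs]>0)]
P=depth_pts(d,px); 
for _ in range(5):
    A=np.c_[P[:,:2],np.ones(len(P))]; k=np.linalg.lstsq(A,P[:,2],rcond=None)[0]; r=P[:,2]-A@k; P=P[abs(r)<2.5*r.std()]
print('plane',k,len(P),r.std(),'slope deg',np.degrees(np.arctan(np.hypot(*k[:2]))),np.arctan(np.hypot(*k[:2])),'uphill dir',np.degrees(np.arctan2(k[1],k[0])))
rr=rays(d,w)@d['rotation'].T; p=d['position']; t=(k[0]*p[0]+k[1]*p[1]+k[2]-p[2])/(rr[0,2]-k[:2]@rr[0,:2]); print('window',(p+rr[0]*t)*1000)
E
```

```text
dock [[573.4, -129.6], [600.6, -213.9], [431.7, -268.4], [403.7, -184.2]] mean [ 502.4 -199.    10. ] len [ 88.5 177.4  88.8 178.3] ang [ -72.1 -162.1  108.4   17.8]
stage [[561.7, 269.3], [616.3, 153.4], [501.3, 98.3], [445.7, 212.3]] mean [531.2 183.3  14. ] len [128.1 127.5 126.8 129.2] ang [ -64.8 -154.4  116.    26.2]
knob [[ 454.10502317 -213.25128395   62.        ]] slidegrip [[ 535.01241978 -186.71300889   55.        ]]
knob bar ends [[ 469.8482373  -208.43200826   62.        ]
 [ 438.43416824 -216.9570531    62.        ]]
plane [-0.45878746 -0.21406095  0.38709216] 437 0.0017358907333713026 slope deg 26.85166725388206 0.4686500032301861 uphill dir -154.98719435171387
window [541.44710447 188.6944547   98.29090639]
```

```bash
cat > go.py <<'E'
from h import *
def state():
    s=readout.observe(); R=cv2.Rodrigues(np.array(s['ee_rot'],float))[0]; return s,np.array(s['position']),R
def plan(x,y,z,hd=None):
    """units of shift (tool axes) to bring TCP to x,y,z (mm), and turn units to heading hd"""
    s,p,R=state(); h=np.degrees(np.arctan2(R[1,0],R[0,0]))
    u=R.T@(np.array([x,y,z])/1000-p)/0.04
    print('t',round(s['clock'],2),'tcp',(p*1000).round(1),'hd',round(h,2),'tiltz',R[:,2].round(4),'w',round(s['width'],3),'gf',round(s['gripper_force'],2),'F',np.round(s['force'],2),'q7',round(s['joints'][6],2))
    print('shift units',u.round(2), 'turn', None if hd is None else round((h-hd)/4,2))
E
python3 - <<'E'
from go import *
d=load('top'); t=cast(d,np.array([(231,196)])/4+(355,235),.0225)*1000; print(t)
v=t[0,:2]-[454.9,-214.5]; print('tongue heading',np.degrees(np.arctan2(v[1],v[0])),np.hypot(*v))
plan(454.9,-214.5,150,16)
E
```

```text
[[ 510.86891547 -209.01594787   22.5       ]]
tongue heading 5.596199645681462 56.23694805372665
t 0.1 tcp [ 200.5 -591.5  226. ] hd 18.72 tiltz [-6.0e-04  1.3e-03 -1.0e+00] w 0.998 gf 0.0 F [ 0.66 -0.35  0.42] q7 -0.08
shift units [ 9.05 -6.88  1.91] turn 0.68
```

```bash
python3 -m creep '[[0.75,-0.57,0.05,0.25,1],[0.75,-0.57,0.05,0.25,1],[0.75,-0.57,0.05,0.25,1],[0.75,-0.57,0.05,0.25,1],[0.75,-0.57,0.05,0.25,1],[0.75,-0.57,0.05,0.25,1],[0.75,-0.57,0.05,0.25,1],[0.75,-0.57,0.05,0.25,1],[0.75,-0.57,0.05,0.25,1],[0.75,-0.57,0.05,0.25,1],[0.75,-0.57,0.05,0.25,1],[0.75,-0.57,0.05,0.25,1]]'
python3 - <<'E'
from go import *
plan(454.9,-214.5,150,6)
d=grab('wrist'); cv2.imwrite('pics/w1.png',d['pixels']); print(d['position'])
print(proj(d,[[.4549,-.2145,.062],[.5357,-.1882,.055]]).round())
E
```

```text
clock: 1.6
position: [0.4885, -0.2429, 0.2024]
ee_rot: [-3.136, -0.183, 0.001]
force: [-0.9, -1.2, 0.2]
width: 0.998
gripper_force: 0.0
t 1.6 tcp [ 488.5 -242.9  202.4] hd 6.68 tiltz [-5.e-04  1.e-04 -1.e+00] w 0.998 gf 0.0 F [-0.88 -1.19  0.17] q7 -1.13
shift units [-0.75 -0.8   1.31] turn 0.17
[ 0.55721077 -0.23568039  0.36008231]
[[279. 255.]
 [257. 156.]]
```

View pics/w1.png

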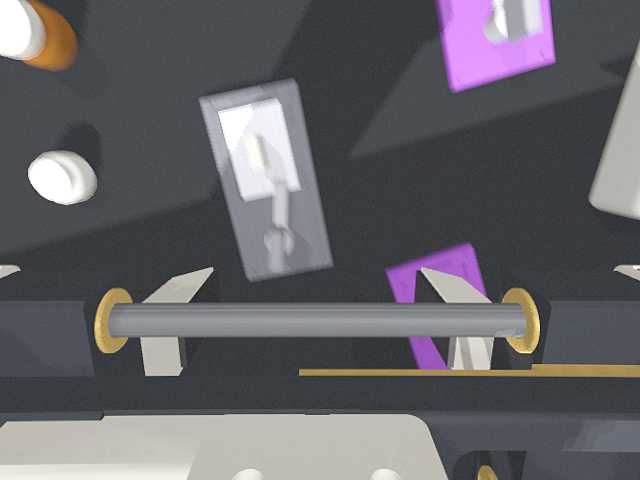

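```bash
python3 -m creep '[[-0.38,-0.4,0.4,0.1,1],[-0.37,-0.4,0.6,0.1,1],[0,0,0.7,0,1],[0,0,0.7,0,1],[0,0,0.6,0,1],[0,0,0,0,1]]'
python3 - <<'E'
from go import *
plan(454.9,-214.5,35,6)
d=grab('wrist'); cv2.imwrite('pics/w2.png',cv2.resize(d['pixels'],None,fx=1,fy=1)); print(proj(d,[[.4549,-.2145,.062],[.5357,-.1882,.055]]).round())
E
```

```text
clock: 2.4
position: [0.453, -0.2151, 0.0812]
ee_rot: [-3.136, -0.162, 0.006]
force: [-0.6, -0.2, 0.5]
width: 1.002
gripper_force: 0.0
t 2.4 tcp [ 453.  -215.1   81.2] hd 5.93 tiltz [-0.0037  0.0014 -1.    ] w 1.002 gf 0.0 F [-0.63 -0.2   0.47] q7 -1.2
shift units [ 0.05 -0.01  1.16] turn -0.02
[[315. 270.]
 [277. 102.]]
```

View pics/w2.png

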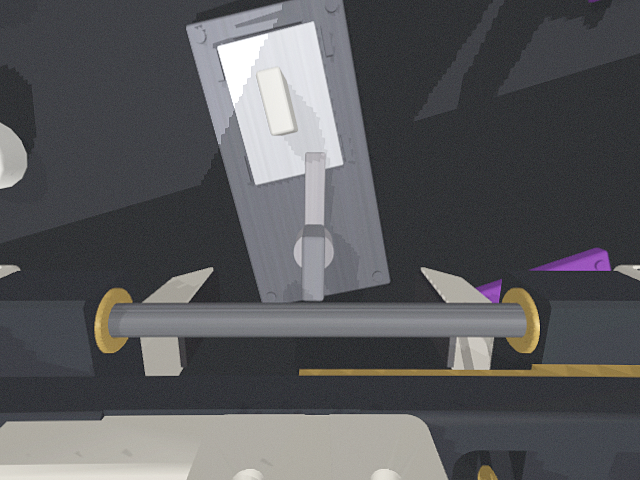

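```bash
python3 -m creep '[[0.05,0,0.4,0,1],[0,0,0.4,0,1],[0,0,0.35,0,0.6],[0,0,0,0,0],[0,0,0,0,0],[0,0,0,0,0],[0,0,0,0,0],[0,0,0,0,0]]' 20
python3 -c "
from go import *
plan(454.9,-214.5,35,-69)"
```

```text
clock: 3.45
position: [0.4567, -0.2154, 0.037]
ee_rot: [3.137, 0.162, 0.001]
force: [-0.9, 0.7, -0.0]
width: 0.4
gripper_force: 0.0
t 3.45 tcp [ 456.7 -215.4   37. ] hd 5.92 tiltz [ 4.e-04 -2.e-04 -1.e+00] w 0.4 gf 0.0 F [-0.87  0.7  -0.04] q7 -1.22
shift units [-0.04 -0.03  0.05] turn 18.73
```

```bash
python3 -m creep '[[0,0,0,0,0],[0,0,0,0,0],[0,0,0,0,0],[0,0,0,0,0]]'; python3 -m creep '[[0,0,0,0.5,0],[0,0,0,1,0],[0,0,0,1,0],[0,0,0,1,0],[0,0,0,1,0],[0,0,0,1,0],[0,0,0,1,0],[0,0,0,1,0],[0,0,0,1,0],[0,0,0,1,0],[0,0,0,1,0]]'; python3 -c "
from go import *
plan(454.9,-214.5,35,-69)"
```

```text
clock: 3.95
position: [0.4562, -0.2127, 0.0367]
ee_rot: [-3.135, -0.165, 0.002]
force: [-2.3, 8.6, 6.4]
width: 0.13
gripper_force: 20.0
clock: 5.32
position: [0.456, -0.2134, 0.0367]
ee_rot: [-2.985, 0.974, 0.003]
force: [-2.4, 6.1, 6.0]
width: 0.129
gripper_force: 20.0
t 5.33 tcp [ 456.  -213.4   36.7] hd -36.13 tiltz [-0.0014  0.0022 -1.    ] w 0.129 gf 20.0 F [-2.36  6.11  6.03] q7 -1.79
shift units [-0.01  0.04  0.04] turn 8.22
```

```bash
python3 -m creep '[[0,0,0,1,0],[0,0,0,1,0],[0,0,0,1,0],[0,0,0,1,0],[0,0,0,1,0],[0,0,0,1,0],[0,0,0,1,0],[0,0,0,1,0],[0,0,0,0.2,0],[0,0,0,0,0]]'; python3 -c "
from go import *
plan(454.9,-214.5,35,-69)"
```

```text
clock: 6.58
position: [0.4556, -0.2138, 0.0367]
ee_rot: [-2.591, 1.775, 0.004]
force: [-3.2, 4.5, 7.9]
width: 0.128
gripper_force: 20.0
t 6.58 tcp [ 455.6 -213.8   36.7] hd -68.84 tiltz [-0.002   0.0021 -1.    ] w 0.128 gf 19.99 F [-3.23  4.51  7.95] q7 -2.22
shift units [0.01 0.02 0.04] turn 0.04
```

```bash
python3 -m creep '[[0,0,0,0,0.5],[0,0,0,0,0.5],[0,0,0,0,0.5],[0,0,-0.5,0,0.5],[0,0,-0.8,0,0.5],[0,0,-0.8,-1,0.5],[0,0,-0.4,-1,0.5],[0,0,0,-1,0.7],[0,0,0,-1,0.7],[0,0,0,-1,0.7],[0,0,0,-1,0.7],[0,0,0,-1,0.7]]';  python3 -m creep '[[0,0,0,-1,0.7],[0,0,0,-1,0.7],[0,0,0,-1,0.7],[0,0,0,-1,0.7],[0,0,0,-1,0.7],[0,0,0,-1,0.7],[0,0,0,-1,0.7],[0,0,0,-1,0.7],[0,0,0,-1,0.7],[0,0,0,-1,0.7],[0,0,0,-1,0.7],[0,0,0,-1,0.7]]'; python3 -c "
from go import *
plan(535.7,-187.7,110,18)"
```

```text
clock: 8.07
position: [0.4565, -0.2154, 0.1367]
ee_rot: [2.945, -1.094, 0.0]
force: [-0.2, 0.5, -0.5]
width: 0.701
gripper_force: 0.0
clock: 9.57
position: [0.4565, -0.2154, 0.1367]
ee_rot: [3.135, 0.198, -0.0]
force: [-0.1, 0.4, 0.6]
width: 0.7
gripper_force: 0.0
t 9.57 tcp [ 456.5 -215.4  136.7] hd 7.24 tiltz [-0.e+00 -1.e-04 -1.e+00] w 0.7 gf 0.0 F [-0.05  0.35  0.65] q7 -1.11
shift units [ 2.05 -0.44  0.67] turn -2.69
```

```bash
python3 -m creep '[[0,0,0,-1,0.7],[0,0,0,-1,0.7],[0,0,0,-0.7,0.7],[0.7,-0.02,0,0,0.7],[0.7,-0.02,0,0,0.7],[0.7,-0.01,0.3,0,0.7],[0,0,0.37,0,0.7],[0,0,0,0,0.7]]'; python3 - <<'E'
from go import *
plan(535.7,-187.7,26,18)
d=grab('wrist'); t=load('top'); d2=grab('top')
a=d['pixels'][180:420,180:460]; b=cv2.resize(d2['pixels'][235:345,355:455],None,fx=2.18,fy=2.18)
cv2.imwrite('pics/w3.png',np.hstack([a,cv2.resize(b,(218,240))])); print(proj(d,[[.5357,-.1877,.055]]).round()-[180,180])
E
```

```text
clock: 10.58
position: [0.5341, -0.1877, 0.1084]
ee_rot: [-3.102, -0.489, 0.005]
force: [0.4, 0.3, 0.1]
width: 0.701
gripper_force: 0.0
t 10.57 tcp [ 534.1 -187.7  108.4] hd 17.9 tiltz [-3.5e-03  4.0e-04 -1.0e+00] w 0.701 gf 0.0 F [0.43 0.33 0.09] q7 -1.04
shift units [0.05 0.02 2.06] turn -0.02
[[137.  71.]]
```

View pics/w3.png

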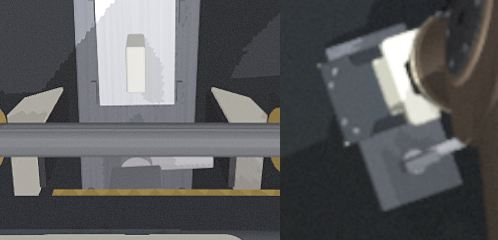

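```bash
python3 -m creep '[[0.03,0,0.5,0,0.7],[0,0,0.6,0,0.7],[0,0,0.6,0,0.7],[0,0,0.38,0,0.5],[0,0,0,0,0],[0,0,0,0,0],[0,0,0,0,0],[0,0,0,0,0],[0,0,0,0,0],[0,0,0,0,0],[0,0,0,0,0]]' 15;  python3 -c "
from go import *
plan(535.7,-187.7,150,26)"
```

```text
clock: 12.05
position: [0.5372, -0.1871, 0.0271]
ee_rot: [3.103, 0.489, 0.001]
force: [-1.7, 0.1, 5.5]
width: 0.131
gripper_force: 15.0
t 12.05 tcp [ 537.2 -187.1   27.1] hd 17.93 tiltz [ 5.e-04 -1.e-04 -1.e+00] w 0.131 gf 15.0 F [-1.72  0.12  5.51] q7 -1.05
shift units [-0.04  0.   -3.07] turn -2.02
```

```bash
python3 -m creep '[[0,0,-0.2,0,0],[0,0,-0.3,0,0],[0,0,-0.5,0,0],[0,0,-0.7,0,0],[0,0,-0.8,0,0],[0,0,-0.8,0,0],[0,0,-0.5,-0.5,0],[0,0,0,-0.5,0],[0,0,0,-0.5,0],[0,0,0,-0.4,0],[0,0,0,0,0]]';  python3 -c "
from go import *
plan(541.3,188.3,180,25.7)"
```

```text
clock: 13.42
position: [0.5365, -0.1871, 0.1779]
ee_rot: [-3.063, -0.694, 0.002]
force: [-0.1, 0.0, -1.2]
width: 0.13
gripper_force: 15.0
t 13.43 tcp [ 536.5 -187.1  177.9] hd 25.54 tiltz [-1.4e-03  4.0e-04 -1.0e+00] w 0.13 gf 15.0 F [-0.1   0.05 -1.18] q7 -0.91
shift units [ 4.15 -8.42 -0.05] turn -0.04
```

```bash
python3 -m creep '[[0.35,-0.7,0,0,0],[0.35,-0.7,0,0,0],[0.35,-0.7,0,0,0],[0.35,-0.7,0,0,0],[0.35,-0.7,0,0,0],[0.35,-0.7,0,0,0],[0.35,-0.7,0,0,0],[0.35,-0.7,0,0,0],[0.35,-0.7,0,0,0],[0.35,-0.7,0,0,0],[0.35,-0.7,0,0,0],[0.35,-0.7,0,0,0]]'
python3 - <<'E'
from go import *
plan(555.4,195.1,140,25.7)
d=load('top'); im=d['pixels'][225:335,185:295]
g=cv2.GaussianBlur(cv2.resize(im,None,fx=8,fy=8,interpolation=cv2.INTER_CUBIC),(0,0),4)
m=cv2.threshold(cv2.cvtColor(g,cv2.COLOR_BGR2GRAY),0,255,cv2.THRESH_OTSU)[1]
c=max(cv2.findContours(m,cv2.RETR_EXTERNAL,cv2.CHAIN_APPROX_NONE)[0],key=cv2.contourArea)
px=(c[:,0,:]+.5)/8-.5+[185,225]
P=cast(d,px,.014)*1000
# fit each side: points near sides of nominal rect
cc=np.array([531.2,183.3]); yaw=np.radians(-154.4)
for it in range(3):
    X=np.array([np.cos(yaw),np.sin(yaw)]);Y=np.array([-X[1],X[0]])
    l=np.c_[(P[:,:2]-cc)@X,(P[:,:2]-cc)@Y]; off={}
    ang=[]
    for ax,s in((0,1),(0,-1),(1,1),(1,-1)):
        q=l[(abs(l[:,ax]*s-64.5)<4)&(abs(l[:,1-ax])<58)]
        k=np.polyfit(q[:,1-ax],q[:,ax],1)
        r=q[:,ax]-np.polyval(k,q[:,1-ax]); q=q[abs(r)<1]; k=np.polyfit(q[:,1-ax],q[:,ax],1)
        ang.append((-1 if ax==0 else 1)*np.degrees(k[0])); off[ax,s]=k[1]; 
        if it==2: print(ax,s,len(q),k[1].round(2),ang[-1].round(2),r.std().round(2))
    cc=cc+X*(off[0,1]+off[0,-1])/2+Y*(off[1,1]+off[1,-1])/2; yaw+=np.radians(np.median(ang))
    print(cc,np.degrees(yaw))
w=grab('wrist'); cv2.imwrite('pics/w4.png',w['pixels'])
s=grab('scene'); cv2.imwrite('pics/s4.png',cv2.resize(s['pixels'][170:310,300:480],None,fx=4,fy=4,interpolation=cv2.INTER_CUBIC))
E
```

```text
clock: 14.92
position: [0.5437, 0.1893, 0.1783]
ee_rot: [3.064, 0.693, -0.001]
force: [-0.3, -0.2, -0.6]
width: 0.131
gripper_force: 15.0
t 14.93 tcp [543.7 189.3 178.3] hd 25.49 tiltz [-6.e-04 -3.e-04 -1.e+00] w 0.131 gf 15.0 F [-0.33 -0.25 -0.63] q7 -1.63
shift units [ 0.33 -0.    0.96] turn -0.05
[531.01368991 184.73885569] -154.66018622573682
[531.02089636 184.74999286] -154.65442769573446
0 1 373 64.84 -0.0 0.21
0 -1 373 -64.84 -0.64 0.25
1 1 298 64.71 0.3 0.74
1 -1 245 -64.71 0.0 0.85
[531.02094295 184.7500678 ] -154.65442745707307
```

View pics/w4.png

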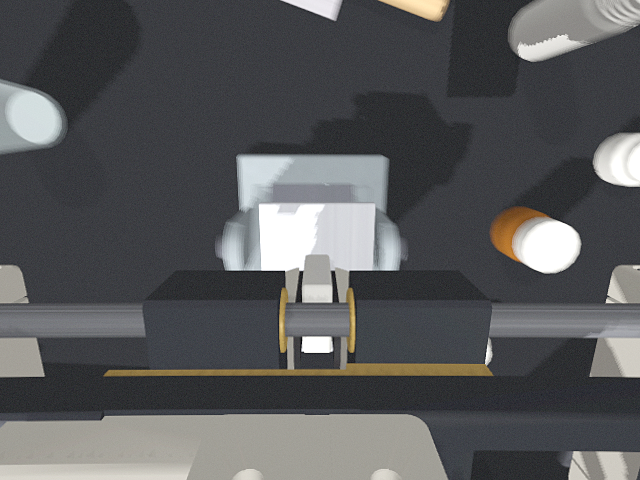

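```bash
python3 - <<'E'
from go import *
w=load('wrist'); s,p,R=state()
g=cv2.cvtColor(w['pixels'],cv2.COLOR_BGR2GRAY).astype(float)
def edge(cols,r0,r1):
    out=[]
    for c in cols:
        v=np.diff(cv2.GaussianBlur(g[r0:r1,c-1:c+2],(1,5),1).mean(1)); i=v.argmax(); 
        o=0 if i in(0,len(v)-1) else .5*(v[i-1]-v[i+1])/(v[i-1]-2*v[i]+v[i+1]+1e-9)
        out.append((c,r0+i+.5+o))
    out=np.array(out); k=np.polyfit(out[:,0],out[:,1],1); r=out[:,1]-np.polyval(k,out[:,0]); out=out[abs(r)<1]
    return out
def sedge(rows,c0,c1,sg):
    out=[]
    for r in rows:
        v=sg*np.diff(g[r-1:r+2,c0:c1].mean(0)); out.append((c0+v.argmax()+.5,r))
    out=np.array(out); return out[abs(out[:,0]-np.median(out[:,0]))<2]
T=lambda px,z: (cast(w,px,z)-p)@R*1000
z=.1663
q=T(edge(range(268,368,3),192,215),z); k=np.polyfit(q[:,1],q[:,0],1); print('slide -x edge: tool x at y=0',k[1],'deg',np.degrees(k[0]))
for a in((245,272,1),(362,390,-1)):
    q=T(sedge(range(212,265,3),*a),z); k=np.polyfit(q[:,0],q[:,1],1); print('side y',q[:,1].mean(),'deg',np.degrees(k[0]))
q=cast(w,edge(range(245,380,4),143,168),.014)*1000; X=np.array([np.cos(np.radians(-154.65)),np.sin(np.radians(-154.65))]); print('foot edge (exp -65)',((q[:,:2]-[531,184.75])@X).mean(), np.degrees(np.arctan2(*(q[-1]-q[0])[[1,0]])))
E
```

```text
slide -x edge: tool x at y=0 37.53581674097084 deg -0.24166112604043943
side y -23.40392248151895 deg 0.18552718701569607
side y 32.081022603444175 deg 0.4460411137504365
foot edge (exp -65) -67.2468750302031 -64.51374778023055
```

View pics/s4.png

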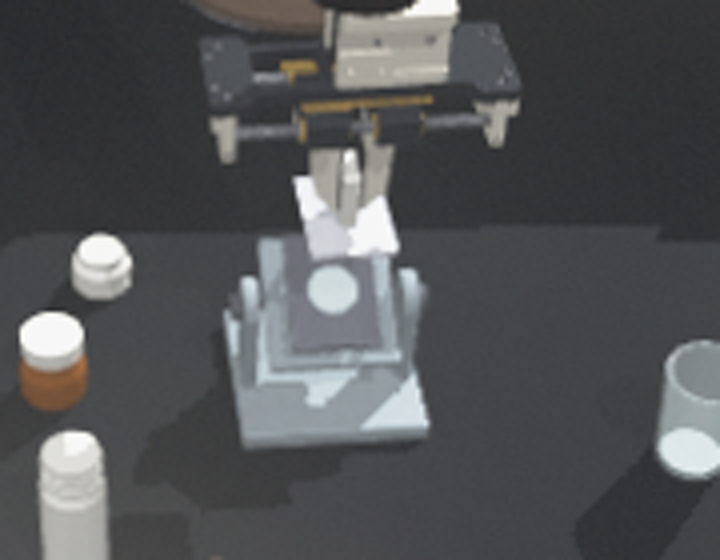

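```bash
python3 - <<'E'
from go import *
w=load('wrist'); s,p,R=state()
plan(556.3,197.3,132,25.35)
g=cv2.cvtColor(w['pixels'],cv2.COLOR_BGR2GRAY).astype(float)
L=[];Rr=[]
for r in range(162,195,3):
    a=np.diff(g[r-1:r+2,228:250].mean(0)); b=np.diff(g[r-1:r+2,378:400].mean(0)); L.append((228.5+a.argmax(),r)); Rr.append((378.5+b.argmin(),r))
Y=-np.array([np.cos(np.radians(-64.65)),np.sin(np.radians(-64.65))])
for q in(L,Rr):
    c=cast(w,np.array(q),.014)[:,:2]*1000; print(((c-[531,184.75])@Y).round(1))
E
```

```text
t 15.03 tcp [543.  193.1 178.3] hd 25.81 tiltz [-7.0e-04  2.3e-03 -1.0e+00] w 0.136 gf 15.0 F [-0.2  -0.11 -1.75] q7 -1.63
shift units [0.35 0.05 1.16] turn 0.11
[68.5 68.6 68.8 68.9 69.  69.2 69.3 68.6 68.7 68.9 69. ]
[-64.4 -64.5 -64.7 -64.8 -64.1 -64.2 -64.3 -64.5 -64.6 -64.8 -64. ]
```

```bash
cat > meas.py <<'E'
from go import *
def lin(d,a,b,n=30,half=8):
    """subpixel strongest edge points along segment a-b, searched across it"""
    g=cv2.GaussianBlur(cv2.cvtColor(d['pixels'],cv2.COLOR_BGR2GRAY).astype(np.float32),(0,0),1)
    a,b=np.array(a,float),np.array(b,float); t=(b-a)/np.linalg.norm(b-a); nn=np.array([-t[1],t[0]]); s=np.arange(-half,half+.01,.25)
    pts=a+(b-a)*np.linspace(0,1,n)[:,None]; G=pts[:,None]+s[None,:,None]*nn
    v=cv2.remap(g,G[...,0].astype(np.float32),G[...,1].astype(np.float32),cv2.INTER_LINEAR)
    i=np.abs(np.gradient(v,axis=1)).argmax(1); o=s[i]; ok=abs(o-np.median(o))<2.5
    return (pts+o[:,None]*nn)[ok]
E
python3 - <<'E'
from meas import *
w=grab('wrist'); s,p,R=state(); plan(556.3,197.3,132,25.35)
T=lambda px,z: (cast(w,px,z)-p)@R*1000
z=p[2]+.0188-.0359+.005
q=T(lin(w,(268,204),(368,204)),z); k=np.polyfit(q[:,1],q[:,0],1); print('slide -x edge x',k[1],np.degrees(k[0]))
for x in(260,375):
    q=T(lin(w,(x,212),(x,262)),z); print('side y',q[:,1].mean(),np.degrees(np.polyfit(q[:,0],q[:,1],1)[0]))
X=np.array([np.cos(np.radians(-154.65)),np.sin(np.radians(-154.65))]); Y=np.array([-X[1],X[0]])
f=lambda a,b:(cast(w,lin(w,a,b),.014)[:,:2]*1000-[531,184.75])
q=f((245,155),(380,155)); print('foot -x edge',(q@X).mean(), np.degrees(np.polyfit(q@Y,q@X,1)[0]))
for a,b in(((238,162),(239,195)),((388,162),(389,195))): print('foot side',(f(a,b)@Y).mean())
E
```

```text
t 15.07 tcp [543.3 190.5 178.2] hd 25.7 tiltz [-8.e-04  6.e-04 -1.e+00] w 0.128 gf 15.0 F [ 0.67 -0.36 -1.19] q7 -1.63
shift units [ 0.37 -0.01  1.16] turn 0.09
slide -x edge x 39.43776689405057 0.441466677516585
side y -29.67791625201213 -0.3087299400520073
side y 28.922379555294082 -4.659375942958679
foot -x edge -65.64688073202308 -0.023438660135980036
foot side -64.80629804449924
foot side 65.42612769955845
```

```bash
python3 -m creep '[[0.17,0,0.2,0.05,0],[0.16,0,0.4,0.02,0],[0,0,0.4,0,0],[0,0,0.15,0,0],[0,0,0,0,0],[0,0,0,0,0],[0,0,0,0,0]]' 6;  python3 -c "
from go import *
plan(554.9,196.3,105.8,25.35)"
```

```text
clock: 15.95
position: [0.5561, 0.1942, 0.1333]
ee_rot: [-3.066, -0.686, -0.002]
force: [-0.0, 0.6, -1.2]
width: 0.132
gripper_force: 6.0
t 15.95 tcp [556.1 194.2 133.3] hd 25.24 tiltz [ 1.e-03  3.e-04 -1.e+00] w 0.132 gf 6.0 F [-0.02  0.62 -1.2 ] q7 -1.65
shift units [-0.   -0.06  0.69] turn -0.03
```

```bash
python3 -m creep '[[0,-0.03,0.07,0,0],[0,0,0.07,0,0],[0,0,0.07,0,0],[0,0,0.07,0,0],[0,0,0.06,0,0],[0,0,0.06,0,0],[0,0,0,0,0],[0,0,0,0,0]]' 5;  python3 -c "
from go import *
plan(554.9,196.3,105.8,25.35)
import cv2
s=grab('scene'); w=grab('wrist'); cv2.imwrite('pics/s5.png',np.hstack([cv2.resize(s['pixels'][190:290,350:450],(400,400),interpolation=cv2.INTER_CUBIC),w['pixels'][100:400,200:440][:,:]] if 0 else [cv2.resize(s['pixels'][190:290,350:450],(400,400),interpolation=cv2.INTER_CUBIC),cv2.resize(w['pixels'][120:320,220:420],(400,400))]))"
```

```text
clock: 16.95
position: [0.5557, 0.1953, 0.117]
ee_rot: [-3.066, -0.686, -0.001]
force: [3.8, 2.2, 1.2]
width: 0.129
gripper_force: 5.0
t 16.95 tcp [555.7 195.3 117. ] hd 25.24 tiltz [ 8.e-04  4.e-04 -1.e+00] w 0.129 gf 5.0 F [3.84 2.2  1.23] q7 -1.66
shift units [-0.01 -0.03  0.28] turn -0.03
```

View pics/s5.png

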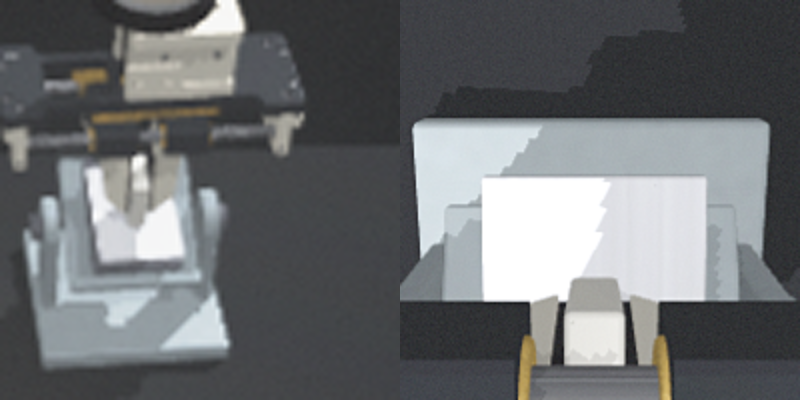

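```bash
python3 -m creep '[[0,0,0.05,0,0],[0,-0.02,0.05,0,0],[0,0,0.05,0,0],[0,0,0.05,0,0],[0,0,0,0,0],[0,0,0,0,0],[0,0,0,0,0],[0,0,0,0,0]]' 5;  python3 -c "
from go import *
plan(554.9,196.3,105.8,25.35)
for i in range(3):
  w=grab('wrist'); s=readout.observe(); print(s['position'],s['force'])
s=grab('scene'); cv2.imwrite('pics/s6.png',np.hstack([cv2.resize(s['pixels'][190:290,350:450],(400,400),interpolation=cv2.INTER_CUBIC),cv2.resize(w['pixels'][120:320,220:420],(400,400))]))"
```

```text
clock: 18.05
position: [0.5547, 0.1958, 0.1087]
ee_rot: [3.066, 0.686, -0.001]
force: [2.0, 1.0, 0.3]
width: 0.129
gripper_force: 5.0
t 18.05 tcp [554.7 195.8 108.7] hd 25.24 tiltz [-3.e-04 -2.e-04 -1.e+00] w 0.129 gf 5.0 F [2.03 0.98 0.29] q7 -1.66
shift units [ 0.01 -0.01  0.07] turn -0.03
[0.55475253 0.19579182 0.10865265] [2.06568865 0.86766876 1.0716846 ]
[0.55476717 0.19580618 0.10867042] [ 1.9866914  -0.50857323  0.73950174]
[0.55479625 0.19577302 0.10867014] [1.83074895 0.77051781 1.07511974]
```

View pics/s6.png

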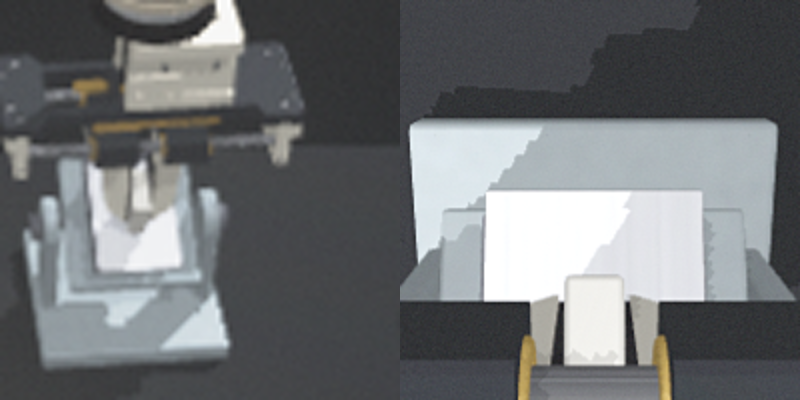

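```bash
python3 -m creep '[[0,-0.01,0.04,0,0],[0,0,0.04,0,0],[0,0,0,0,0],[0,0,0,0,0],[0,0,0,0,0],[0,0,0,0,0]]' 5;  cat > chk.py <<'E'
from meas import *
plan(554.9,196.3,105.8,25.35)
F=[];Z=[];ps=[]
for i in range(4):
    w=grab('wrist'); s,p,R=state(); F.append(s['force']); ps.append(p); Z.append(w['z_map'].copy())
d=grab('scene'); F=np.mean(F,0); p=np.mean(ps,0); print('F',F.round(2),'p',(p*1000).round(1))
w['z_map']=np.median(Z,0).astype(np.float32)
t=.4687; yaw=np.radians(-154.65); X=np.array([np.cos(yaw),np.sin(yaw),0]); Y=np.array([-X[1],X[0],0]); up=np.array([0,0,1.])
n=-np.sin(t)*X+np.cos(t)*up; xf=np.cos(t)*X+np.sin(t)*up
print('N',(F+[0,0,1.2])@n,'tang',(F+[0,0,1.2])@xf)
S=np.array([.5315,.1852,.075]); face=S+.025*n
def plane(px,cam,name):
    P=depth_pts(cam,px)[cam['z_map'][px[:,1],px[:,0]]>0]
    for _ in range(5):
        A=np.c_[P[:,:2],np.ones(len(P))]; k=np.linalg.lstsq(A,P[:,2],rcond=None)[0]; r=P[:,2]-A@k; P=P[abs(r)<2.5*r.std()]
    print(name,len(P),'rms',r.std()*1000,'slope',np.arctan(np.hypot(*k[:2])),'uphill',np.degrees(np.arctan2(k[1],k[0])),'height over out face',((P-face)@n).mean()*1000)
g=lambda x0,x1,y0,y1: np.stack(np.meshgrid(np.arange(x0,x1),np.arange(y0,y1)),-1).reshape(-1,2)
plane(g(266,300,220,268),w,'wrist left'); plane(g(266,370,220,255),w,'wrist all')
for sink in(.003,.006):
    O=face+n*(.005-sink)
    def ip(px):
        r=rays(w,px)@w['rotation'].T; q=w['position']; return q+r*(((O-q)@n)/(r@n))[:,None]
    L=lin(w,(470/2+20+15,ROW),(690/2+20,ROW)) if 0 else None
    res=[]
    for a,b in SEG:
        q=(ip(lin(w,a,b))-O)*1000; res.append((round((q@xf).mean(),2),round((q@Y).mean(),2),np.degrees(np.arctan2(*( (q[-1]-q[0])@np.c_[Y,xf] ))).round(2)))
    print('sink',sink,res)
E
python3 - <<'E'
SEG=[((268,216),(365,216)),((263,225),(263,262)),((371,225),(371,262))]
exec(open('chk.py').read())
cv2.imwrite('pics/s7.png',np.hstack([cv2.resize(d['pixels'][190:290,350:450],(400,400),interpolation=cv2.INTER_CUBIC),cv2.resize(w['pixels'][120:320,220:420],(400,400))]))
E
```

```text
clock: 19.0
position: [0.5548, 0.1961, 0.1055]
ee_rot: [3.066, 0.686, -0.0]
force: [2.2, -0.7, 1.5]
width: 0.133
gripper_force: 5.0
t 19.0 tcp [554.8 196.1 105.5] hd 25.23 tiltz [ 0.e+00 -2.e-04 -1.e+00] w 0.133 gf 5.0 F [ 2.2  -0.69  1.55] q7 -1.66
shift units [ 0.01 -0.   -0.01] turn -0.03
F [ 2.47 -0.26  0.73] p [554.7 196.1 105.5]
N 2.6769697797536174 tang -1.0228891461311962
wrist left 1599 rms 0.36500776950883596 slope 0.4665164676984052 uphill -154.9270584547043 height over out face 2.762643135791627
wrist all 3533 rms 0.3622686160458824 slope 0.4671830542297166 uphill -154.81204128585296 height over out face 2.7436278855893383
sink 0.003 [(np.float64(-46.06), np.float64(0.34), np.float64(90.05)), (np.float64(-32.81), np.float64(-27.27), np.float64(-0.57)), (np.float64(-32.72), np.float64(28.64), np.float64(-0.71))]
sink 0.006 [(np.float64(-46.83), np.float64(0.33), np.float64(90.05)), (np.float64(-33.36), np.float64(-27.73), np.float64(-0.57)), (np.float64(-33.26), np.float64(29.09), np.float64(-0.71))]
```

View pics/s7.png

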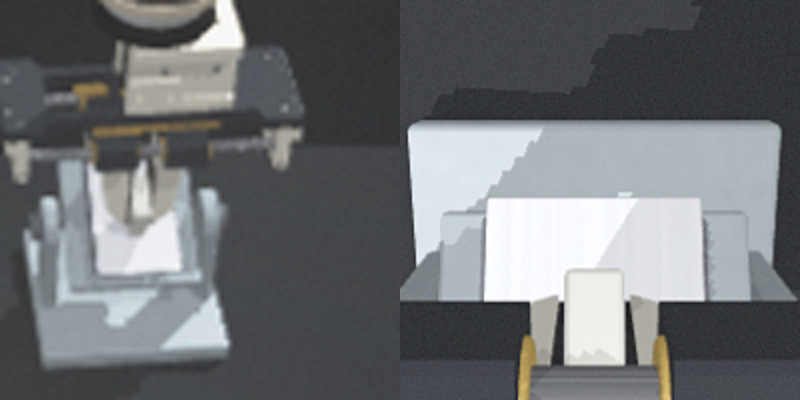

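```bash
python3 - <<'E'
from meas import *
w=load('wrist'); 
t=.4675; yaw=np.radians(-154.65); X=np.array([np.cos(yaw),np.sin(yaw),0]); Y=np.array([-X[1],X[0],0]); up=np.array([0,0,1.])
n=-np.sin(t)*X+np.cos(t)*up; xf=np.cos(t)*X+np.sin(t)*up; S=np.array([.5315,.1852,.075]); face=S+.025*n
f=lambda x,y,h: proj(w,face+xf*x/1000+Y*y/1000+n*h/1000).round(1)[0]
print('slide -x edge centred, sink2:',f(-40,-28,3),f(-40,28,3),' platen out edge',f(-42,-30,0),f(-42,30,0))
L=lin(w,(268,219),(365,219),half=6); print('edge row',L[[0,-1]].round(1),L[:,1].mean())
for a,b in(((243,226),(257,226)),((376,226),(390,226))): print('tray edge rows',lin(w,a,b,10,6)[:,1].mean())
print('foot row',lin(w,(245,181),(380,181),half=6)[:,1].mean(),'exp',proj(w,S*[1,1,0]-X*.065+up*.014))
E
```

```text
slide -x edge centred, sink2: [261.2 229.4] [369.5 229.3]  platen out edge [258.3 227. ] [372.4 226.8]
edge row [[268.  218.5]
 [365.  218.2]] 218.41379310344828
tray edge rows 224.425
tray edge rows 224.45
foot row 179.40833333333333 exp [[315.70462428 181.38328636]]
```

```bash
python3 -m creep '[[0,0,0,0,0],[0,0,0,0,0],[0.034,0,-0.067,0,0],[0.034,0,-0.067,0,0],[-0.056,0,-0.028,0,0],[-0.056,0,-0.028,0,0],[0,0,0,0,0],[0,0,0,0,0],[0,0,0,0,0]]' 20;  python3 - <<'E'
SEG=[((268,222),(365,222)),((262,230),(262,264)),((370,230),(370,264))]
exec(open('chk.py').read())
L=lin(w,(268,222),(365,222),half=10); print(L[[0,-1]])
cv2.imwrite('pics/s8.png',np.hstack([cv2.resize(d['pixels'][190:290,350:450],(400,400),interpolation=cv2.INTER_CUBIC),cv2.resize(w['pixels'][120:320,220:420],(400,400))]))
E
```

```text
clock: 20.38
position: [0.5532, 0.1955, 0.1131]
ee_rot: [3.066, 0.686, -0.0]
force: [0.8, 0.9, -1.6]
width: 0.13
gripper_force: 20.0
t 20.38 tcp [553.2 195.5 113.1] hd 25.24 tiltz [-0.e+00 -1.e-04 -1.e+00] w 0.13 gf 20.0 F [ 0.82  0.9  -1.57] q7 -1.66
shift units [0.05 0.   0.18] turn -0.03
F [ 0.38 -0.03 -1.11] p [553.1 195.5 113.1]
N 0.23148301548388853 tang -0.2517501868036475
wrist left 1598 rms 0.370718027049507 slope 0.4669965633416919 uphill -154.9008695664163 height over out face 8.734094328112294
wrist all 3549 rms 0.36112274258525484 slope 0.4666139221243028 uphill -154.79175354736117 height over out face 8.726871561504463
sink 0.003 [(np.float64(-42.59), np.float64(0.34), np.float64(89.75)), (np.float64(-27.06), np.float64(-28.2), np.float64(0.47)), (np.float64(-26.98), np.float64(29.27), np.float64(0.22))]
sink 0.006 [(np.float64(-43.36), np.float64(0.33), np.float64(89.75)), (np.float64(-27.58), np.float64(-28.66), np.float64(0.47)), (np.float64(-27.49), np.float64(29.72), np.float64(0.22))]
[[268.   218.5 ]
 [365.   218.75]]
```

```bash
python3 -m creep '[[-0.025,0,0.05,0,0],[-0.025,0,0.05,0,0],[-0.025,0,0.05,0,0],[-0.023,0,0.044,0,0],[0,0,0,0,0],[0,0,0,0,0],[0,0,0,0,0]]' 20;  python3 - <<'E'
SEG=[((268,222),(365,222)),((262,230),(262,264)),((370,230),(370,264))]
exec(open('chk.py').read())
L=lin(w,(268,225),(365,225),half=10); print(L[[0,-1]])
cv2.imwrite('pics/s9.png',np.hstack([cv2.resize(d['pixels'][190:290,350:450],(400,400),interpolation=cv2.INTER_CUBIC),cv2.resize(w['pixels'][120:320,220:420],(400,400))]))
E
```

```text
clock: 21.5
position: [0.5498, 0.1939, 0.1055]
ee_rot: [-3.066, -0.686, -0.001]
force: [-0.3, -0.3, 4.6]
width: 0.133
gripper_force: 20.0
t 21.5 tcp [549.8 193.9 105.5] hd 25.24 tiltz [ 4.e-04  2.e-04 -1.e+00] w 0.133 gf 20.0 F [-0.27 -0.34  4.57] q7 -1.66
shift units [ 0.14  0.   -0.01] turn -0.03
F [0.42 0.11 3.81] p [549.8 193.9 105.5]
N 4.665667017929001 tang 1.886994322259364
wrist left 1591 rms 0.3516879518308091 slope 0.4647062239742532 uphill -154.82479624696157 height over out face 0.2571703569756893
wrist all 3553 rms 0.3635477504107155 slope 0.46342761624987333 uphill -154.79800071159312 height over out face 0.23908946547651486
sink 0.003 [(np.float64(-40.6), np.float64(0.51), np.float64(90.06)), (np.float64(-25.69), np.float64(-26.97), np.float64(0.07)), (np.float64(-25.61), np.float64(28.08), np.float64(-1.02))]
sink 0.006 [(np.float64(-41.37), np.float64(0.5), np.float64(90.06)), (np.float64(-26.21), np.float64(-27.43), np.float64(0.07)), (np.float64(-26.13), np.float64(28.54), np.float64(-1.02))]
[[268.   218.5 ]
 [365.   218.25]]
```

View pics/s9.png

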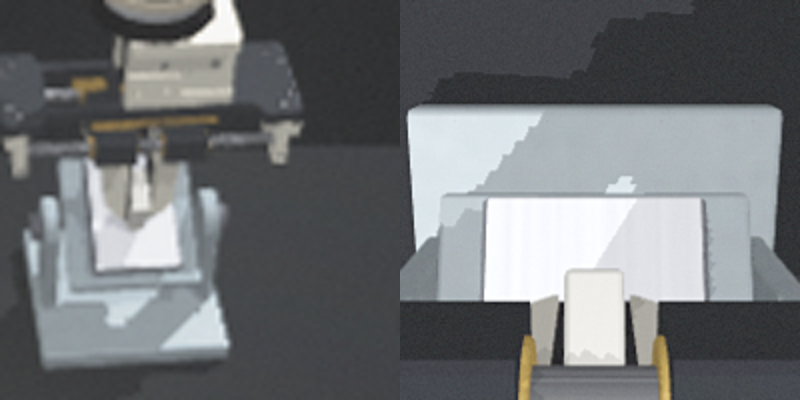

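```bash
python3 - <<'E'
from meas import *
w=load('wrist'); d=load('scene')
t=.4675; yaw=np.radians(-154.65); X=np.array([np.cos(yaw),np.sin(yaw),0]); Y=np.array([-X[1],X[0],0]); up=np.array([0,0,1.])
n=-np.sin(t)*X+np.cos(t)*up; xf=np.cos(t)*X+np.sin(t)*up; S=np.array([.5315,.1852,.075]); face=S+.025*n
q=cast(w,lin(w,(245,173),(380,173),half=6),.014)-S; print('wrist foot -x edge (exp -65)',(q@X).mean()*1000,'y mean',)
for x in ((229,180,229,200),): pass
# scene: slide low edge and foot -x edge, crop scale 4 origin (350,190)
def ip(cam,px,O):
    r=rays(cam,px)@cam['rotation'].T; p=cam['position']; return (p+r*(((O-p)@n)/(r@n))[:,None]-O)*1000
O=face+n*.0003
c=lambda x,y:(350+x/4,190+y/4)
L=lin(d,c(105,270),c(172,266),20,2); q=ip(d,L,O); print('scene slide -x edge',(q@xf).mean(),(q@Y).mean())
L=lin(d,c(52,363),c(220,353),20,3); g=(cast(d,L,.002)-S)*1000; print('scene foot -x bottom edge (exp -65)',(g@X).mean(),L[[0,-1]])
s=readout.observe(); print(s['clock'],s['gripper_force'],s['force'],s['position'])
E
```

```text
wrist foot -x edge (exp -65) -65.66204037189235 y mean
scene slide -x edge -41.9736311670362 1.6133255561840714
scene foot -x bottom edge (exp -65) -60.28180867997698 [[363.05941864 281.74823315]
 [404.88116272 276.2535337 ]]
21.75 20.0003644824028 [-0.3659421   0.93877998  4.17581157] [0.54978073 0.19388756 0.10543656]
```

```bash
python3 -c "
from cell import sign_off
print(sign_off())"
```

```text
the job is handed in; nothing more can be done
None
```

The job is handed in at 21.8 s. The clamp is turned about 87°, and the slide is held flush on the platen, within about 0.003 rad of its slope and roughly 0.5 mm of centre. The platen is sunk about 4–5 mm of its 12 mm under roughly 4.7 N, with the grip at 20 N; the slide had slipped about 5 mm in the fingers on the first press, which I corrected before the final one.

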